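# Put the balance's check weights back in their graded storage rail

### The job

The balance check is finished: line the four steel knob weights up in their storage rail again in order of size, each upright and fully down in the socket that was made for it. Set them in, do not let them drop, and leave the petri dish and the timer where they are.

Things in the scene. Friction and masses are not known exactly. Their poses are not given: they have to be found in the camera images.
- weight_500: The largest of four loose stainless-steel knob weights: an upright cylinder 38 mm across and 52 mm high, above it a neck 6 mm high and 18 mm across, then a round grip knob 26 mm across and 12 mm high; 70 mm high in all; 0.5 kg. Origin at the centre of its underside, z up its axis.
- weight_200: The second largest of four loose stainless-steel knob weights: an upright cylinder 28 mm across and 38 mm high, above it a neck 6 mm high and 14 mm across, then a round grip knob 20 mm across and 10 mm high; 54 mm high in all; 0.2 kg. Origin at the centre of its underside, z up its axis.
- weight_100: The second smallest of four loose stainless-steel knob weights: an upright cylinder 22 mm across and 30 mm high, above it a neck 6 mm high and 11 mm across, then a round grip knob 16 mm across and 9 mm high; 45 mm high in all; 0.1 kg. Origin at the centre of its underside, z up its axis.
- weight_50: The smallest of four loose stainless-steel knob weights: an upright cylinder 18 mm across and 23 mm high, above it a neck 6 mm high and 9 mm across, then a round grip knob 13 mm across and 8 mm high; 37 mm high in all; 0.05 kg. Origin at the centre of its underside, z up its axis.
- socket_500: Fixed socket of the largest weight: a white turned cup, 60 mm across and 26 mm high, one of four in a row on an aluminium plate (64 x 227 x 6 mm), in order of size along their y (largest at +y). Its bore is 42 mm across, the floor 5 mm over the origin; above 15 mm it widens as a slippery funnel to 54 mm. Origin: centre of the underside, 6 mm above the worktop; z up.
- socket_200: Fixed socket of the second largest weight: a white turned cup, 50 mm across and 26 mm high, one of four in a row on an aluminium plate (64 x 227 x 6 mm), in order of size along their y (largest at +y). Its bore is 32 mm across, the floor 5 mm over the origin; above 15 mm it widens as a slippery funnel to 44 mm. Origin: centre of the underside, 6 mm above the worktop; z up.
- socket_100: Fixed socket of the second smallest weight: a white turned cup, 44 mm across and 26 mm high, one of four in a row on an aluminium plate (64 x 227 x 6 mm), in order of size along their y (largest at +y). Its bore is 26 mm across, the floor 5 mm over the origin; above 15 mm it widens as a slippery funnel to 38 mm. Origin: centre of the underside, 6 mm above the worktop; z up.
- socket_50: Fixed socket of the smallest weight: a white turned cup, 40 mm across and 26 mm high, one of four in a row on an aluminium plate (64 x 227 x 6 mm), in order of size along their y (largest at +y). Its bore is 22 mm across, the floor 5 mm over the origin; above 15 mm it widens as a slippery funnel to 34 mm. Origin: centre of the underside, 6 mm above the worktop; z up.
- petri_dish: Bystander: a loose, shallow white round dish, 69 mm across and 16 mm high, far right; origin at the centre of its underside.
- lab_timer: Bystander: a loose small white kitchen-type timer lying flat, 66 x 64 mm and 18 mm high, near the front edge, in the middle; origin at the centre of its underside.

How it is judged:
At the end, for the whole second after the job is handed in: Every weight stands in the socket made for it: its axis within 6 mm of the socket's, its underside less than 2.5 mm above the socket's floor, leaning less than 0.1 rad, at rest (horizontal distance between weight_500 and socket_500 below 0.006 m and z of weight_500 in the frame of socket_500 below 0.0075 m and angle between each of weight_500, weight_200, weight_100, weight_50's own z axis and vertical below 0.1 rad and linear speed of each of weight_500, weight_200, weight_100, weight_50 below 0.02 m/s and horizontal distance between weight_200 and socket_200 below 0.006 m and z of weight_200 in the frame of socket_200 below 0.0075 m and horizontal distance between weight_100 and socket_100 below 0.006 m and z of weight_100 in the frame of socket_100 below 0.0075 m and horizontal distance between weight_50 and socket_50 below 0.006 m and z of weight_50 in the frame of socket_50 below 0.0075 m); the robot touches nothing.
It fails at once if a weight is dropped or thrown (it moves faster than 0.7 m/s, as after a fall of 25 mm, while the fingers do not hold it) ((contact force between weight_500 and the fingers below 0.05 N and linear speed of weight_500 above 0.7 m/s) or (contact force between weight_200 and the fingers below 0.05 N and linear speed of weight_200 above 0.7 m/s) or (contact force between weight_100 and the fingers below 0.05 N and linear speed of weight_100 above 0.7 m/s) or (contact force between weight_50 and the fingers below 0.05 N and linear speed of weight_50 above 0.7 m/s)).
It fails at once if the petri dish is moved by more than 25 mm (distance of petri_dish from where it was at the start of the episode above 0.025 m).
It fails at once if the timer is moved by more than 25 mm (distance of lab_timer from where it was at the start of the episode above 0.025 m).
It also fails if it takes over 93 s, if anything falls off the work surface, if the arm or the gripper's body presses on something with over 40 N, if the wrist force passes 120 N, or if a joint passes its speed limit or range.

### The arm

A 6-joint arm with a two-finger parallel gripper is mounted at the origin on a cart in front of the work surface, level with it; the furniture and walls round the work are solid. World frame = base frame: x ahead of the robot, y to its left, z up, the work surface at z = 0. Lengths are in m, angles in rad, forces in N, time in s.
With the tool pointing down it reaches from about 0.4 to 0.825 m from the base axis. Payload 7 kg.
Tool frame: the origin (TCP) lies at the very end of the fingers, on their centre line; the grasp point (between the pads) lies arm.hold_point_z behind it (arm.hold_point_z is the distance from the TCP to the grasp point, in m); z points along the fingers, y is the line along which they close (so a half turn about z gives the same grasp; the last joint's range is limited). The gripper opens to 88 mm and grips with 3 to 60 N. Pads are 19 mm wide; open, the fingers measure 130 mm over their backs; the gripper's body (78 mm by 193 mm) begins 47 mm behind the grasp point.
Start: joints at [1.613, 0.359, 0.012, 0, -1.224, -0.288], TCP at [0.164, 0.655, 0.227] pointing down, gripper open.
Joint ranges: [-3.07, 3.07], [-1.43, 2.12], [-1.02, 1.25], [-3.03, 1.67], [-3.05, -0], [-3.03, 3.03]. Speed limits (rad/s): [2.39, 2.39, 3.01, 3.14, 3.14, 3.14].

### API

Orientations are given as [roll, pitch, yaw] about the fixed x, y, z axes, in that order (R = Rz(yaw) Ry(pitch) Rx(roll)).
In Python, from station import arm gives the robot as it stands.
- The arm moves only by the tool creep_tool, called after "Request:" by a JSON object that holds its "api" and its "payload", one argument or row to a line. Schema: {"type":"object","properties":{"offsets":{"type":"array","items":{"type":"array","items":{"type":"array","items":{"type":"number"},"minItems":5,"maxItems":5},"minItems":1,"maxItems":20},"minItems":1,"maxItems":1},"force":{"type":"number"},"only":{"type":"string"},"quiet":{"type":"boolean"},"lines":{"type":"string"}},"required":["offsets"],"additionalProperties":false}. offsets is a list that holds a single list of rows (three levels of brackets), with 1 to 20 rows, each of 5 numbers: the finger opening in m, then dx, dy, dz in fractions of the full range, 1 being 40 cm, then a turn about the tool's z in a scale on which 1.0 is 4 rad; each row is the pose to reach, as a shift and turn from the pose commanded when the call began, along the tool's axes at that moment; what a row does not reach only later rows make up. A row lasts 1/12 s, in which the tool goes at most 0.0417 m and 0.125 rad, less where a joint would pass 70% of its speed; a pose out of reach is approached as far as the arm can. The fingers move at their own pace and stop on an object; force is the grip in N (left out, the last holds). Time passes only in rows, so rows that do not move let the fingers close. The tool returns the time, the measured TCP pose, the force, the opening and the grip force at its end. only (a regular expression) keeps the lines of the reply that match it, lines (a string "A,B") keeps lines A to B, and quiet returns only ok. Shift and turn numbers lie between -1 and 1, and a call with a number outside is refused. Input that does not fit is refused with a message, and nothing moves.
- arm.get_state(): the state, without advancing time (a new reading comes with each control period).
- arm.grab_frame(name): name is "side" or "top" or "wrist"; returns the picture (384x512x3 uint8, red, green, blue); there is no depth.
- arm.camera_params(name): a dict with "fx", "fy", "cx", "cy" (pixels), "T" (4x4, takes a point from camera to world coordinates); the wrist camera has in their place "hand_eye" (4x4, takes a point from camera to tool coordinates, whose origin is the TCP and whose axes are the flange's). Camera axes: x right, y down, z forward; pixel columns grow to the right and rows downward; lengths in m; the calibration is good to about 2 mm. A picture is of the moment at which its call begins: read the wrist's pose just before it. camera_params takes no time and is no camera call.
- arm.job_done(): hands the job in; it is judged then, once.
The state is a dict: "t": time; "q": joint angles; "qd": joint speeds; "joint_efforts": joint torques, N m; "eef_pos": TCP position; "ee_rot": TCP orientation; "force": force on the tool from outside, world axes, zero at the start; "moment": the same for the moment, N m; "width": finger opening in m; "gripper_force": force on a finger pad.
Only numpy, scipy, OpenCV 4.12 (cv2) and the standard library are available. Lean on these libraries where they do the work, as an engineer would, in place of code of your own. Each camera call takes 0.05 s, during which the arm holds its last target. There are 200 camera calls.

## Working session

There is one attempt and no reset: what is moved stays moved. The work goes in short steps, Python scripts to look and compute and a tool call to move; the robot and the scene stay as the last step left them, time stands still between calls to the robot, and variables do not carry over. Pictures are saved under pics/ and viewed, at most 14 in all, crops included, and the job is handed in when it is done.

```bash
mkdir -p pics; ls; python3 - <<'E'
from station import arm
import cv2
for n in("top","side"):
    f=arm.grab_frame(n); cv2.imwrite(f"pics/{n}0.png",f[:,:,::-1])
    print(n,arm.camera_params(n))
print(arm.camera_params("wrist"),arm.hold_point_z); print(arm.get_state())
E
```

```text
pics
top {'fx': 371.01957756643344, 'fy': 371.01957756643344, 'cx': 255.9789598968339, 'cy': 201.17350034270487, 'T': array([[ 0.01956907, -0.98942944,  0.14368867,  0.36093972],
       [-0.99958352, -0.02241028, -0.01818145,  0.0832123 ],
       [ 0.02120936, -0.14327303, -0.98945591,  1.14933087],
       [ 0.        ,  0.        ,  0.        ,  1.        ]])}
side {'fx': 400.88906609779286, 'fy': 400.88906609779286, 'cx': 255.73741122996128, 'cy': 192.39134112420624, 'T': array([[ 0.34767058, -0.81244852,  0.46803052,  0.03461647],
       [-0.93757972, -0.3056821 ,  0.16583944, -0.08788239],
       [ 0.00833255, -0.49647342, -0.86801193,  0.90902774],
       [ 0.        ,  0.        ,  0.        ,  1.        ]])}
{'fx': 332.29963909909134, 'fy': 332.29963909909134, 'cx': 253.49400790915033, 'cy': 190.7182749256465, 'hand_eye': array([[ 4.16425538e-04, -9.54539289e-01, -2.98084841e-01,
         8.11995020e-02],
       [ 9.99999913e-01,  4.09145514e-04,  8.68210331e-05,
        -1.09768985e-03],
       [ 3.90859884e-05, -2.98084851e-01,  9.54539376e-01,
        -1.59344048e-01],
       [ 0.00000000e+00,  0.00000000e+00,  0.00000000e+00,
         1.00000000e+00]])} 0.0188
{'t': 0.1, 'q': array([ 1.61306808e+00,  3.59335570e-01,  1.11393882e-02, -2.89196312e-04,
       -1.22411084e+00, -2.88103679e-01]), 'qd': array([-0.0004745 , -0.00235362,  0.00305463,  0.00388204, -0.00010772,
       -0.00012108]), 'joint_efforts': array([-1.16607400e-03, -5.84166813e+01,  2.93748307e+01,  7.01554969e+00,
        1.01619173e-02, -5.36601419e-05]), 'eef_pos': array([0.16419509, 0.65426646, 0.22570191]), 'ee_rot': array([ 3.14006697e+00, -1.68605613e-04, -2.45930266e-01]), 'force': array([-0.02125684, -0.43065438,  1.22668391]), 'moment': array([-0.05944047,  0.01302926, -0.05570916]), 'gripper_force': 0.0, 'width': 0.08787457760169898}
```

View pics/top0.png

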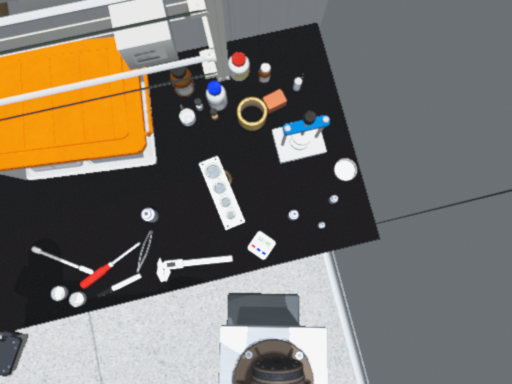

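View pics/side0.png

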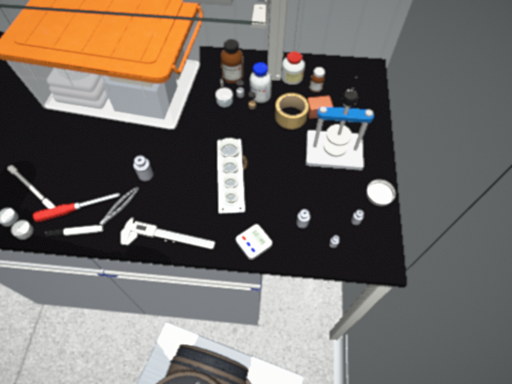

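```bash
cat > h.py <<'E'
from station import arm
import numpy as np, cv2
def ray(n,px,st=None):
    c=arm.camera_params(n); 
    if n=="wrist":
        from scipy.spatial.transform import Rotation as R
        T=np.eye(4);T[:3,:3]=R.from_euler('xyz',st["ee_rot"]).as_matrix();T[:3,3]=st["eef_pos"];T=T@c["hand_eye"]
    else: T=c["T"]
    d=T[:3,:3]@[(px[0]-c["cx"])/c["fx"],(px[1]-c["cy"])/c["fy"],1]
    return T[:3,3],d
def onz(n,px,z,st=None):
    o,d=ray(n,px,st); return (o+d*(z-o[2])/d[2])[:2]
def proj(n,p):
    c=arm.camera_params(n);T=np.linalg.inv(c["T"]);q=T[:3,:3]@np.array(p)+T[:3,3]
    return c["fx"]*q[0]/q[2]+c["cx"],c["fy"]*q[1]/q[2]+c["cy"]
E
python3 - <<'E'
from h import *
t=cv2.imread("pics/top0.png");s=cv2.imread("pics/side0.png")
def crop(im,x,y,w,h,k=6): return cv2.resize(im[y:y+h,x:x+w],None,fx=k,fy=k,interpolation=cv2.INTER_CUBIC)
a=np.hstack([crop(t,190,150,66,90,5),crop(t,280,188,66,45,5).repeat(1,0)[:225].copy() if 0 else np.vstack([crop(t,280,188,66,45,5),crop(t,125,195,66,45,5)])])
cv2.imwrite("pics/c1.png",a)
b=np.hstack([crop(s,205,130,60,90,5),np.vstack([crop(s,290,200,84,50,5),crop(s,110,145,84,40,5)])])
cv2.imwrite("pics/c2.png",b)
for n,im,boxes in(("top",t,[(135,203,30,25),(283,205,20,20),(326,190,16,18),(315,217,14,16),(193,150,60,85),(325,150,40,35),(240,225,45,40)]),("side",s,[(128,150,30,35),(293,205,20,28),(348,207,18,22),(327,232,16,18),(210,130,45,90)])):
    for x,y,w,h in boxes:
        g=cv2.cvtColor(im[y:y+h,x:x+w],cv2.COLOR_BGR2GRAY);m=(g>60).astype(np.uint8)
        k,l,st,ce=cv2.connectedComponentsWithStats(m);i=1+st[1:,4].argmax()
        ct=cv2.findContours((l==i).astype(np.uint8),0,1)[0][0]
        c=ce[i]+[x,y];print(n,c.round(1),st[i],onz(n,c,0.02).round(4),np.array(cv2.minAreaRect(ct)[0])+[x,y],cv2.minAreaRect(ct)[1:])
E
```

```text
top [148.8 214.7] [  5   4  19  16 218] [0.4761 0.3875] [148.75 215.25] ((16.970561981201172, 14.849242210388184), 45.0)
top [293.1 214.4] [  5   4  12  12 107] [ 0.4865 -0.0521] [292.95000172 214.34999943] ((10.75174331665039, 11.067972183227539), 71.56504821777344)
top [333.3 198.7] [ 3  4 10 10 78] [ 0.538  -0.1764] [333.5 198.5] ((9.0, 9.0), 90.0)
top [321.4 224.8] [ 3  4  8  8 52] [ 0.4566 -0.1392] [321.5 224.5] ((7.0, 7.0), 90.0)
top [221.6 192. ] [   5    5   48   76 1753] [0.5511 0.169 ] [222.86206818 191.65517807] ((74.27813720703125, 26.368738174438477), 68.19859313964844)
top [345.2 169.3] [  8   8  25  24 463] [ 0.6322 -0.2149] [345.00000191 169.5       ] ((23.33452033996582, 23.33452033996582), 45.0)
top [261.2 244.9] [  7   5  30  31 558] [0.3916 0.0442] [261.19230652 244.96153641] ((23.574756622314453, 24.129457473754883), 33.690067291259766)
side [142.3 167.6] [  5   5  20  26 385] [0.4793 0.3886] [141.99230957 167.63845825] ((27.013383865356445, 17.014921188354492), 74.74488067626953)
side [303.1 217.8] [  4   3  14  20 224] [ 0.4874 -0.0526] [303.5 217.5] ((19.0, 13.0), 90.0)
side [357.5 216.6] [  4   2  13  16 152] [ 0.538  -0.1777] [357.65384579 216.73077011] ((10.982503890991211, 16.081523895263672), 11.309932708740234)
side [334.2 241. ] [  2   3  11  13 110] [ 0.4544 -0.1404] [334. 241.] ((12.0, 10.0), 90.0)
side [230.4 175.7] [   6    7   31   77 2091] [0.5379 0.1616] [231.3937149  174.97319031] ((76.17821502685547, 29.7829532623291), 88.8982925415039)
```

View pics/c1.png

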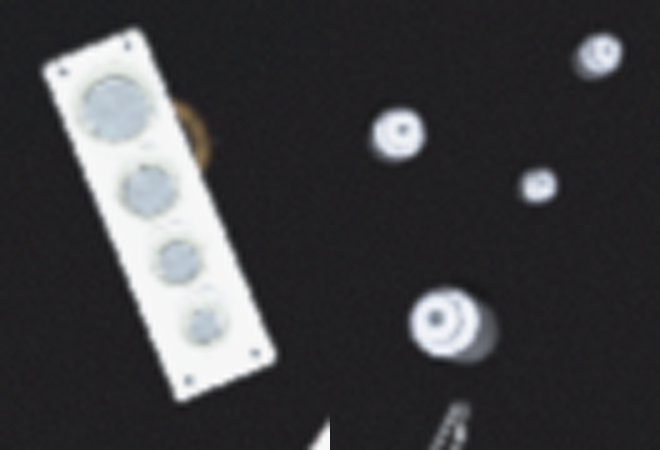

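View pics/c2.png

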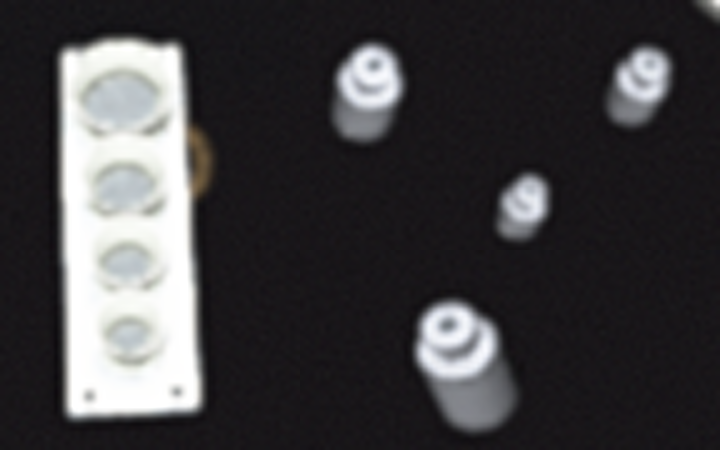

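```bash
python3 - <<'E'
from h import *
o=np.array([.4,.4])
W={"500":((146,213.4),(140,160.2),.07),"200":((294.6,213.8),(304.6,213.2),.054),"100":((334.4,198.4),(359.6,212.8),.045),"50":((322,224.8),(336.6,236.5),.037)}
for k,(a,b,z) in W.items(): print(k,onz("top",np.array(a)-o,z).round(4),onz("side",np.array(b)-o,z).round(4))
S={"500":((213,171.4),(229.2,149.6)),"200":((219.6,188),(229.9,167.2)),"100":((225.6,202.2),(230.3,182.6)),"50":((231,215.2),(230.8,196.8))}
P=[]
for k,(a,b) in S.items():
    p=onz("top",np.array(a)-o,.015);P.append(p);print("S",k,p.round(4),onz("side",np.array(b)-o,.015).round(4))
d=P[0]-P[3];print(np.arctan2(d[1],d[0]),np.linalg.norm(np.diff(P,axis=0),axis=1))
C=[onz("top",p,.006) for p in [(198.6,163.6),(217.6,155.6),(245,221),(226,230)]]
print(np.array(C).round(4),np.mean(C,0),[np.linalg.norm(C[i]-C[i-1]) for i in range(4)])
d=C[0]-C[3];print(np.arctan2(d[1],d[0]));d=C[1]-C[2];print(np.arctan2(d[1],d[0]))
E
```

```text
500 [0.4757 0.3837] [0.4727 0.3794]
200 [ 0.4858 -0.0514] [ 0.4837 -0.0525]
100 [ 0.5364 -0.1729] [ 0.5364 -0.1765]
50 [ 0.4562 -0.1364] [ 0.4602 -0.1406]
S 500 [0.6177 0.1995] [0.6184 0.1992]
S 200 [0.5656 0.1772] [0.5657 0.1757]
S 100 [0.5216 0.1572] [0.5216 0.1566]
S 50 [0.4817 0.1394] [0.4828 0.1394]
0.4159832011808926 [0.05666088 0.04833905 0.04370544]
[[0.6425 0.2453]
 [0.6699 0.1865]
 [0.4643 0.0949]
 [0.4354 0.1526]] [0.55300765 0.16982095] [np.float64(0.22689284799884657), np.float64(0.06490206433844123), np.float64(0.22501164987895353), np.float64(0.06459038917645686)]
0.4207572067198185
0.4191196402420213
```

Units first: shifts go in shares of 40 cm and turns go in shares of 4 rad. So 0.368 m / 0.4 = 0.92, 0.056 m / 0.4 = 0.14, 2.474 rad / 4 = 0.6185.

Request:
{"api": "creep_tool", "payload": {
  "offsets": [
    [[0.06, 0.92, 0.4675, 0.14, 0.6185], [0.06, 0.92, 0.4675, 0.14, 0.6185], [0.06, 0.92, 0.4675, 0.14, 0.6185], [0.06, 0.92, 0.4675, 0.14, 0.6185], [0.06, 0.92, 0.4675, 0.14, 0.6185], [0.06, 0.92, 0.4675, 0.14, 0.6185], [0.06, 0.92, 0.4675, 0.14, 0.6185], [0.06, 0.92, 0.4675, 0.14, 0.6185], [0.06, 0.92, 0.4675, 0.14, 0.6185], [0.06, 0.92, 0.4675, 0.14, 0.6185], [0.06, 0.92, 0.4675, 0.14, 0.6185], [0.06, 0.92, 0.4675, 0.14, 0.6185], [0.06, 0.92, 0.4675, 0.14, 0.6185], [0.06, 0.92, 0.4675, 0.14, 0.6185], [0.06, 0.92, 0.4675, 0.14, 0.6185], [0.06, 0.92, 0.4675, 0.14, 0.6185], [0.06, 0.92, 0.4675, 0.14, 0.6185], [0.06, 0.92, 0.4675, 0.14, 0.6185], [0.06, 0.92, 0.4675, 0.14, 0.6185], [0.06, 0.92, 0.4675, 0.14, 0.6185]]
  ],
  "force": 25
}}

```text
t: 1.77
eef_pos: [0.4755, 0.3836, 0.1702]
ee_rot: [-3.141, -0.001, -2.726]
force: [0.4, -0.4, 0.2]
width: 0.0598
gripper_force: 0.0
```

```bash
cat >> h.py <<'E'
def look(name):
    st=arm.get_state(); f=arm.grab_frame("wrist"); cv2.imwrite(f"pics/{name}.png",f[:,:,::-1]); return st
def todo(target,yaw=None,st=None):
    "target xyz -> dx,dy,dz,turn in tool axes"
    from scipy.spatial.transform import Rotation as R
    st=st or arm.get_state(); d=R.from_euler('xyz',st["ee_rot"]).inv().apply(np.array(target)-st["eef_pos"])
    t=0 if yaw is None else (st["ee_rot"][2]-yaw+np.pi)%(2*np.pi)-np.pi
    print("move",d.round(4),"turn",round(t,3)); return d
E
python3 -c "
from h import *
st=look('w500');print(st['q'],st['eef_pos'],st['ee_rot'])"
```

```text
[ 9.98055449e-01  2.96110384e-01 -2.13065336e-01 -1.85807507e-04
 -1.06240279e+00 -2.15356625e+00] [0.47547854 0.38355422 0.17016021] [-3.14129764e+00 -7.42364804e-04 -2.72639774e+00]
```

View pics/w500.png

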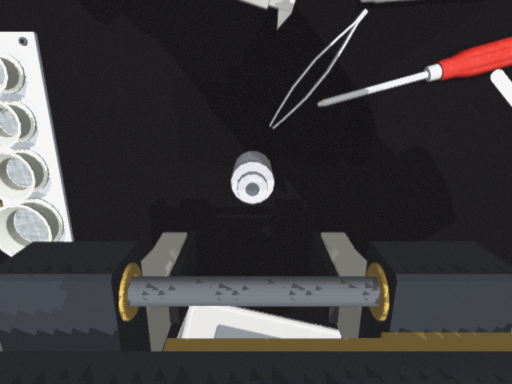

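```bash
python3 - <<'E'
from h import *
st=arm.get_state()
p=onz("wrist",(252.3,188.3),.07,st);print(p)
p2=onz("wrist",(252.3,180.5),.052,st);print(p2)
todo([*p,.03],-2.724,st)
E
```

```text
[0.47439996 0.38284971]
[0.47297998 0.38215376]
move [ 0.0011 -0.0002  0.1401] turn -0.008
```

In the tool's units: 0.141 m / 0.4 = 0.3525, 0.13 m / 0.4 = 0.325.

Request:
{"api": "creep_tool", "payload": {
  "offsets": [
    [[0.06, 0.0025, 0, 0.2, 0], [0.06, 0.0025, 0, 0.2, 0], [0.06, 0.0025, 0, 0.275, 0], [0.06, 0.0025, 0, 0.325, 0], [0.06, 0.0025, 0, 0.3525, 0], [0.06, 0.0025, 0, 0.3525, 0], [0.03, 0.0025, 0, 0.3525, 0], [0.03, 0.0025, 0, 0.3525, 0], [0.03, 0.0025, 0, 0.3525, 0], [0.03, 0.0025, 0, 0.3525, 0], [0.03, 0.0025, 0, 0.3525, 0], [0.03, 0.0025, 0, 0.3525, 0], [0.03, 0.0025, 0, 0.3525, 0]]
  ],
  "force": 30
}}

```text
t: 2.9
eef_pos: [0.4755, 0.3837, 0.0311]
ee_rot: [3.141, 0.002, -2.719]
force: [0.6, -2.8, 6.7]
width: 0.0372
gripper_force: 30.0
```

```bash
python3 -c "
from h import *
todo([.618,.1995,.10],-2.724)"
```

```text
move [-0.0547 -0.2263 -0.0689] turn 0.005
```

In the tool's units: -0.226 m / 0.4 = -0.565, -0.069 m / 0.4 = -0.1725.

Request:
{"api": "creep_tool", "payload": {
  "offsets": [
    [[0.03, 0, 0, -0.05, 0], [0.03, 0, 0, -0.1125, 0], [0.03, 0, 0, -0.1725, 0], [0.03, -0.025, -0.075, -0.1725, 0], [0.03, -0.05, -0.175, -0.1725, 0], [0.03, -0.075, -0.275, -0.1725, 0], [0.03, -0.1, -0.375, -0.1725, 0], [0.03, -0.1125, -0.475, -0.1725, 0], [0.03, -0.13, -0.5375, -0.1725, 0], [0.03, -0.1375, -0.565, -0.1725, 0], [0.03, -0.1375, -0.565, -0.1725, 0], [0.03, -0.1375, -0.565, -0.1725, 0]]
  ]
}}

```text
t: 3.9
eef_pos: [0.6171, 0.1991, 0.0979]
ee_rot: [3.141, -0.001, -2.722]
force: [0.2, 0.5, -4.3]
width: 0.0373
gripper_force: 30.0
```

```bash
python3 -c "
from h import *
st=look('s500')
todo([.618,.1995,.10],-2.724);print(arm.get_state()['eef_pos'])"
```

```text
move [-0.0009 -0.0008 -0.0019] turn 0.004
[0.61684107 0.19985106 0.09809235]
```

View pics/s500.png

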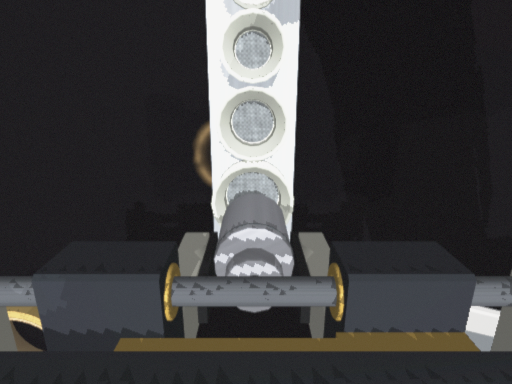

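```bash
python3 - <<'E'
from h import *
st=arm.get_state()
for p in((253,122),(253,47)): print(onz("wrist",p,.011,st))
E
```

```text
[0.56570457 0.17743524]
[0.51958775 0.15677794]
```

In the tool's units: 0.054 m / 0.4 = 0.135, 0.053 m / 0.4 = 0.1325.

Request:
{"api": "creep_tool", "payload": {
  "offsets": [
    [[0.03, -0.0025, 0, 0.05, 0], [0.03, -0.0025, 0, 0.0875, 0], [0.03, -0.0025, 0, 0.105, 0], [0.03, -0.0025, 0, 0.115, 0], [0.03, -0.0025, 0, 0.1225, 0], [0.03, -0.0025, 0, 0.1275, 0], [0.03, -0.0025, 0, 0.1325, 0], [0.03, -0.0025, 0, 0.135, 0], [0.03, -0.0025, 0, 0.135, 0]]
  ]
}}

```text
t: 4.7
eef_pos: [0.6185, 0.2002, 0.0448]
ee_rot: [3.141, 0.0, -2.72]
force: [0.5, -0.9, -4.7]
width: 0.0374
gripper_force: 30.0
```

In the tool's units: 0.0025 m / 0.4 = 0.0063, 0.002 m / 0.4 = 0.005.

Request:
{"api": "creep_tool", "payload": {
  "offsets": [
    [[0.03, 0, 0, 0.0025, 0], [0.03, 0, 0, 0.005, 0], [0.03, 0, 0, 0.0063, 0], [0.03, 0, 0, 0.0063, 0]]
  ]
}}

```text
t: 5.03
eef_pos: [0.6186, 0.2001, 0.0423]
ee_rot: [-3.142, 0.0, -2.72]
force: [-0.2, -0.2, -4.3]
width: 0.0376
gripper_force: 30.0
```

In the tool's units: 0.0015 m / 0.4 = 0.0038, 0.001 m / 0.4 = 0.0025.

Request:
{"api": "creep_tool", "payload": {
  "offsets": [
    [[0.03, 0, 0, 0.0025, 0], [0.03, 0, 0, 0.0025, 0], [0.03, 0, 0, 0.0038, 0], [0.03, 0, 0, 0.0038, 0]]
  ]
}}

```text
t: 5.37
eef_pos: [0.6191, 0.2002, 0.0422]
ee_rot: [-3.141, 0.002, -2.719]
force: [-2.9, -1.5, 7.8]
width: 0.0369
gripper_force: 30.0
```

In the tool's units: -0.11 m / 0.4 = -0.275, -0.07 m / 0.4 = -0.175.

Request:
{"api": "creep_tool", "payload": {
  "offsets": [
    [[0.05, 0, 0, 0, 0], [0.05, 0, 0, 0, 0], [0.05, 0, 0, 0, 0], [0.05, 0, 0, -0.075, 0], [0.05, 0, 0, -0.175, 0], [0.05, 0, 0, -0.275, 0], [0.05, 0, 0, -0.275, 0]]
  ]
}}

```text
t: 5.95
eef_pos: [0.6228, 0.2019, 0.1597]
ee_rot: [-3.141, 0.013, -2.718]
force: [1.3, 0.8, 1.2]
width: 0.0499
gripper_force: 0.0
```

```bash
python3 -c "
from h import *
todo([.485,-.052,.15],-2.724)"
```

```text
move [ 0.2301 -0.1748  0.0068] turn 0.006
```

In the tool's units: 0.23 m / 0.4 = 0.575, -0.176 m / 0.4 = -0.44.

Request:
{"api": "creep_tool", "payload": {
  "offsets": [
    [[0.05, 0.575, -0.44, 0.02, 0], [0.05, 0.575, -0.44, 0.02, 0], [0.05, 0.575, -0.44, 0.02, 0], [0.05, 0.575, -0.44, 0.02, 0], [0.05, 0.575, -0.44, 0.02, 0], [0.05, 0.575, -0.44, 0.02, 0], [0.05, 0.575, -0.44, 0.02, 0], [0.05, 0.575, -0.44, 0.02, 0], [0.05, 0.575, -0.44, 0.02, 0], [0.05, 0.575, -0.44, 0.02, 0]]
  ]
}}

```text
t: 6.78
eef_pos: [0.4813, -0.0547, 0.143]
ee_rot: [-3.141, 0.001, -2.721]
force: [0.7, 0.9, 0.8]
width: 0.0502
gripper_force: 0.0
```

```bash
python3 -c "
from h import *
st=look('w200');print(st['eef_pos'],st['ee_rot'])"
```

```text
[ 0.48126838 -0.05468389  0.14299134] [-3.14123999e+00  1.41890565e-03 -2.72051546e+00]
```

View pics/w200.png

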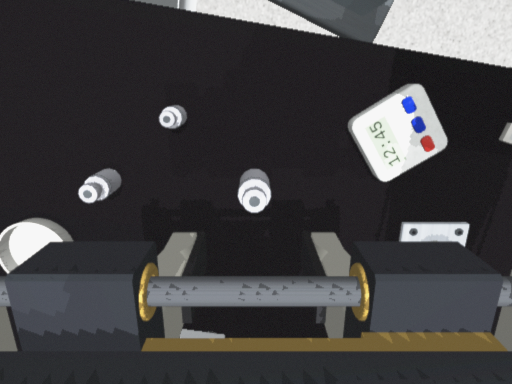

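```bash
python3 - <<'E'
from h import *
st=arm.get_state()
p=onz("wrist",(254.3,200.5),.054,st);print(p)
print("50",onz("wrist",(168,118),.037,st),"100",onz("wrist",(90,193),.045,st))
todo([*p,.0285],-2.724,st)
E
```

```text
[ 0.48597811 -0.05067453]
50 [ 0.45674999 -0.13787753] 100 [ 0.53773731 -0.17389223]
move [-0.0054  0.0014  0.1144] turn 0.004
```

In the tool's units: 0.114 m / 0.4 = 0.285, 0.108 m / 0.4 = 0.27.

Request:
{"api": "creep_tool", "payload": {
  "offsets": [
    [[0.05, -0.015, 0.0025, 0.1, 0], [0.05, -0.015, 0.0025, 0.175, 0], [0.05, -0.015, 0.0025, 0.2375, 0], [0.05, -0.015, 0.0025, 0.27, 0], [0.05, -0.015, 0.0025, 0.285, 0], [0.05, -0.015, 0.0025, 0.285, 0], [0.02, -0.015, 0.0025, 0.285, 0], [0.02, -0.015, 0.0025, 0.285, 0], [0.02, -0.015, 0.0025, 0.285, 0], [0.02, -0.015, 0.0025, 0.285, 0], [0.02, -0.015, 0.0025, 0.285, 0], [0.02, -0.015, 0.0025, 0.285, 0], [0.02, -0.015, 0.0025, 0.285, 0]]
  ],
  "force": 25
}}

```text
t: 7.92
eef_pos: [0.4866, -0.0512, 0.0294]
ee_rot: [-3.141, 0.002, -2.72]
force: [-0.4, -0.2, 6.4]
width: 0.0265
gripper_force: 25.0
```

```bash
python3 -c "
from h import *
todo([.5657,.1773,.095],-2.724)"
```

```text
move [-0.1659  0.176  -0.0654] turn 0.004
```

In the tool's units: 0.176 m / 0.4 = 0.44, -0.095 m / 0.4 = -0.2375.

Request:
{"api": "creep_tool", "payload": {
  "offsets": [
    [[0.02, 0, 0, -0.05, 0], [0.02, 0, 0, -0.1125, 0], [0.02, 0, 0, -0.1625, 0], [0.02, -0.05, 0.05, -0.1625, 0], [0.02, -0.1125, 0.1175, -0.1625, 0], [0.02, -0.175, 0.1875, -0.1625, 0], [0.02, -0.2375, 0.25, -0.1625, 0], [0.02, -0.3, 0.3175, -0.1625, 0], [0.02, -0.3625, 0.3825, -0.1625, 0], [0.02, -0.4, 0.425, -0.1625, 0], [0.02, -0.415, 0.44, -0.1625, 0], [0.02, -0.415, 0.44, -0.1625, 0], [0.02, -0.415, 0.44, -0.1625, 0]]
  ]
}}

```text
t: 9.0
eef_pos: [0.5642, 0.177, 0.0928]
ee_rot: [3.142, -0.002, -2.719]
force: [0.2, -0.6, -2.5]
width: 0.0265
gripper_force: 25.0
```

```bash
python3 -c "
from h import *
todo([.5657,.1773,.0404],-2.724)"
```

```text
move [-0.0016 -0.0003  0.0524] turn 0.005
```

In the tool's units: 0.0525 m / 0.4 = 0.1313, 0.052 m / 0.4 = 0.13.

Request:
{"api": "creep_tool", "payload": {
  "offsets": [
    [[0.02, -0.0025, 0, 0.05, 0], [0.02, -0.0025, 0, 0.0875, 0], [0.02, -0.0025, 0, 0.1025, 0], [0.02, -0.0025, 0, 0.1125, 0], [0.02, -0.0025, 0, 0.12, 0], [0.02, -0.0025, 0, 0.1225, 0], [0.02, -0.0025, 0, 0.125, 0], [0.02, -0.0025, 0, 0.1275, 0], [0.02, -0.0025, 0, 0.13, 0], [0.02, -0.0025, 0, 0.1313, 0], [0.02, -0.0025, 0, 0.1313, 0]]
  ]
}}

```text
t: 9.92
eef_pos: [0.566, 0.1777, 0.0411]
ee_rot: [3.142, 0.0, -2.72]
force: [-0.0, -0.2, -1.7]
width: 0.0268
gripper_force: 25.0
```

In the tool's units: 0.0015 m / 0.4 = 0.0038, 0.001 m / 0.4 = 0.0025.

Request:
{"api": "creep_tool", "payload": {
  "offsets": [
    [[0.02, 0, 0, 0.0013, 0], [0.02, 0, 0, 0.0025, 0], [0.02, 0, 0, 0.0038, 0], [0.02, 0, 0, 0.0038, 0]]
  ]
}}

```text
t: 10.25
eef_pos: [0.5665, 0.1778, 0.0405]
ee_rot: [-3.141, 0.001, -2.719]
force: [-1.1, -1.1, 5.9]
width: 0.0267
gripper_force: 25.0
```

In the tool's units: -0.1 m / 0.4 = -0.25, -0.065 m / 0.4 = -0.1625.

Request:
{"api": "creep_tool", "payload": {
  "offsets": [
    [[0.04, 0, 0, 0, 0], [0.04, 0, 0, 0, 0], [0.04, 0, 0, 0, 0], [0.04, 0, 0, -0.075, 0], [0.04, 0, 0, -0.1625, 0], [0.04, 0, 0, -0.25, 0], [0.04, 0, 0, -0.25, 0], [0.04, 0, 0, -0.25, 0]]
  ]
}}

```text
t: 10.92
eef_pos: [0.5673, 0.1786, 0.1421]
ee_rot: [3.141, 0.005, -2.72]
force: [0.6, -0.2, -0.8]
width: 0.04
gripper_force: 0.0
```

```bash
python3 -c "
from h import *
todo([.537,-.174,.135],-2.724)"
```

```text
move [ 0.1721 -0.3092  0.0059] turn 0.004
```

In the tool's units: -0.31 m / 0.4 = -0.775, 0.172 m / 0.4 = 0.43.

Request:
{"api": "creep_tool", "payload": {
  "offsets": [
    [[0.04, 0.43, -0.775, 0.015, 0], [0.04, 0.43, -0.775, 0.015, 0], [0.04, 0.43, -0.775, 0.015, 0], [0.04, 0.43, -0.775, 0.015, 0], [0.04, 0.43, -0.775, 0.015, 0], [0.04, 0.43, -0.775, 0.015, 0], [0.04, 0.43, -0.775, 0.015, 0], [0.04, 0.43, -0.775, 0.015, 0], [0.04, 0.43, -0.775, 0.015, 0], [0.04, 0.43, -0.775, 0.015, 0], [0.04, 0.43, -0.775, 0.015, 0], [0.04, 0.43, -0.775, 0.015, 0]]
  ]
}}

```text
t: 11.92
eef_pos: [0.5354, -0.1755, 0.1326]
ee_rot: [3.141, -0.001, -2.721]
force: [-0.5, 0.4, 0.1]
width: 0.0399
gripper_force: 0.0
```

```bash
python3 -c "
from h import *
st=look('w100');print(st['eef_pos'],st['ee_rot'])"
```

```text
[ 0.53544513 -0.17547727  0.13261132] [ 3.14078663e+00 -1.28093299e-03 -2.72053174e+00]
```

View pics/w100.png

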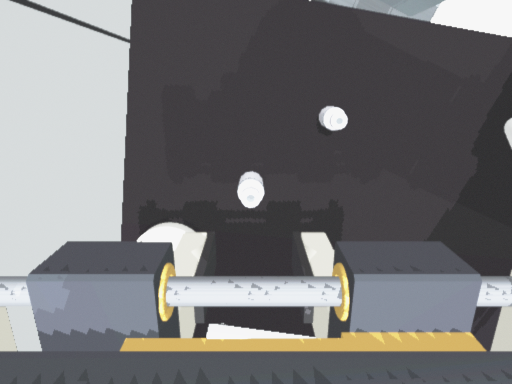

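```bash
python3 - <<'E'
from h import *
st=arm.get_state()
p=onz("wrist",(250,196.5),.045,st);print(p)
print("50",onz("wrist",(339.5,120.5),.037,st))
todo([*p,.0315],-2.724,st)
E
```

```text
[ 0.5380809  -0.17603511]
50 [ 0.45761251 -0.13800348]
move [-0.0018 -0.002   0.1014] turn 0.004
```

In the tool's units: 0.1 m / 0.4 = 0.25, 0.04 m / 0.4 = 0.1.

Request:
{"api": "creep_tool", "payload": {
  "offsets": [
    [[0.04, -0.005, -0.0025, 0.1, 0], [0.04, -0.005, -0.0025, 0.1625, 0], [0.04, -0.005, -0.0025, 0.2125, 0], [0.04, -0.005, -0.0025, 0.2375, 0], [0.04, -0.005, -0.0025, 0.25, 0], [0.04, -0.005, -0.0025, 0.25, 0], [0.04, -0.005, -0.0025, 0.25, 0]]
  ]
}}

```text
t: 12.55
eef_pos: [0.539, -0.1753, 0.0344]
ee_rot: [-3.141, 0.001, -2.719]
force: [-0.1, -0.1, -0.6]
width: 0.0399
gripper_force: 0.0
```

Request:
{"api": "creep_tool", "payload": {
  "offsets": [
    [[0.01, 0, 0, 0, 0], [0.01, 0, 0, 0, 0], [0.01, 0, 0, 0, 0], [0.01, 0, 0, 0, 0], [0.01, 0, 0, 0, 0], [0.01, 0, 0, 0, 0], [0.01, 0, 0, 0, 0]]
  ],
  "force": 15
}}

```text
t: 13.13
eef_pos: [0.5387, -0.1759, 0.034]
ee_rot: [-3.141, 0.001, -2.72]
force: [0.1, -0.1, 3.8]
width: 0.015
gripper_force: 15.0
```

```bash
python3 -c "
from h import *
todo([.5206,.157,.1],-2.724)"
```

```text
move [-0.1199  0.311  -0.0661] turn 0.004
```

In the tool's units: 0.311 m / 0.4 = 0.7775, -0.066 m / 0.4 = -0.165.

Request:
{"api": "creep_tool", "payload": {
  "offsets": [
    [[0.01, 0, 0, -0.05, 0], [0.01, 0, 0, -0.1125, 0], [0.01, 0, 0, -0.165, 0], [0.01, -0.025, 0.065, -0.165, 0], [0.01, -0.0575, 0.15, -0.165, 0], [0.01, -0.0925, 0.24, -0.165, 0], [0.01, -0.1275, 0.33, -0.165, 0], [0.01, -0.1625, 0.42, -0.165, 0], [0.01, -0.1975, 0.51, -0.165, 0], [0.01, -0.2325, 0.6, -0.165, 0], [0.01, -0.2675, 0.69, -0.165, 0], [0.01, -0.2875, 0.75, -0.165, 0], [0.01, -0.3, 0.7775, -0.165, 0], [0.01, -0.3, 0.7775, -0.165, 0], [0.01, -0.3, 0.7775, -0.165, 0]]
  ]
}}

```text
t: 14.38
eef_pos: [0.5199, 0.1573, 0.0992]
ee_rot: [-3.142, -0.001, -2.719]
force: [0.4, -0.6, -1.3]
width: 0.0154
gripper_force: 15.0
```

```bash
python3 -c "
from h import *
look('s100')
todo([.5206,.157,.045],-2.724)"
```

```text
move [-0.0009  0.0002  0.0542] turn 0.004
```

View pics/s100.png

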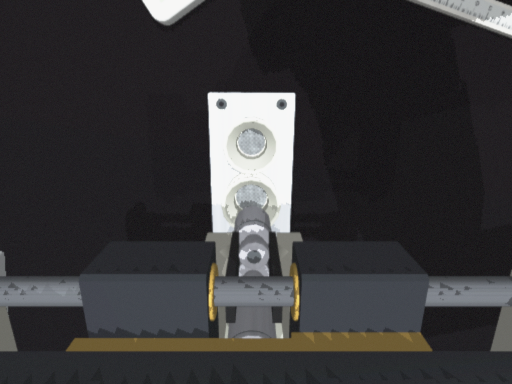

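In the tool's units: 0.0535 m / 0.4 = 0.1338, -0.001 m / 0.4 = -0.0025.

Request:
{"api": "creep_tool", "payload": {
  "offsets": [
    [[0.01, -0.0025, -0.0025, 0.05, 0], [0.01, -0.0025, -0.0025, 0.0875, 0], [0.01, -0.0025, -0.0025, 0.105, 0], [0.01, -0.0025, -0.0025, 0.115, 0], [0.01, -0.0025, -0.0025, 0.1225, 0], [0.01, -0.0025, -0.0025, 0.1275, 0], [0.01, -0.0025, -0.0025, 0.13, 0], [0.01, -0.0025, -0.0025, 0.1325, 0], [0.01, -0.0025, -0.0025, 0.1338, 0], [0.01, -0.0025, -0.0025, 0.1338, 0]]
  ]
}}

```text
t: 15.27
eef_pos: [0.5218, 0.1568, 0.0463]
ee_rot: [3.142, 0.0, -2.72]
force: [-0.1, -0.3, -1.2]
width: 0.0152
gripper_force: 15.0
```

```bash
python3 -c "
from h import *
print(onz('wrist',(251.5,143),.011,dict(eef_pos=np.array([.5199,.1573,.0992]),ee_rot=[3.1416,0,-2.72])))"
```

```text
[0.4835049  0.14019177]
```

In the tool's units: 0.002 m / 0.4 = 0.005, 0.0015 m / 0.4 = 0.0038.

Request:
{"api": "creep_tool", "payload": {
  "offsets": [
    [[0.01, 0, 0, 0.0013, 0], [0.01, 0, 0, 0.0025, 0], [0.01, 0, 0, 0.0038, 0], [0.01, 0, 0, 0.005, 0], [0.01, 0, 0, 0.005, 0]]
  ]
}}

```text
t: 15.68
eef_pos: [0.5225, 0.157, 0.045]
ee_rot: [-3.141, 0.002, -2.719]
force: [-0.0, -0.9, 5.9]
width: 0.0152
gripper_force: 15.0
```

Seated at the expected height (force +5.9 N). I'll release it and go for the 50.

In the tool's units: -0.085 m / 0.4 = -0.2125, -0.06 m / 0.4 = -0.15.

Request:
{"api": "creep_tool", "payload": {
  "offsets": [
    [[0.035, 0, 0, 0, 0], [0.035, 0, 0, 0, 0], [0.035, 0, 0, 0, 0], [0.035, 0, 0, -0.075, 0], [0.035, 0, 0, -0.15, 0], [0.035, 0, 0, -0.2125, 0], [0.035, 0, 0, -0.2125, 0], [0.035, 0, 0, -0.2125, 0]]
  ]
}}

```text
t: 16.35
eef_pos: [0.5224, 0.1573, 0.1305]
ee_rot: [3.141, 0.003, -2.72]
force: [0.1, -0.4, -1.3]
width: 0.0349
gripper_force: 0.0
```

```bash
python3 -c "
from h import *
todo([.457,-.1378,.13],-2.724)"
```

```text
move [ 0.1805 -0.2424 -0.0003] turn 0.004
```

In the tool's units: -0.243 m / 0.4 = -0.6075, 0.18 m / 0.4 = 0.45.

Request:
{"api": "creep_tool", "payload": {
  "offsets": [
    [[0.035, 0.45, -0.6075, 0, 0], [0.035, 0.45, -0.6075, 0, 0], [0.035, 0.45, -0.6075, 0, 0], [0.035, 0.45, -0.6075, 0, 0], [0.035, 0.45, -0.6075, 0, 0], [0.035, 0.45, -0.6075, 0, 0], [0.035, 0.45, -0.6075, 0, 0], [0.035, 0.45, -0.6075, 0, 0], [0.035, 0.45, -0.6075, 0, 0], [0.035, 0.45, -0.6075, 0, 0], [0.035, 0.45, -0.6075, 0, 0]]
  ]
}}

```text
t: 17.27
eef_pos: [0.4568, -0.1383, 0.1284]
ee_rot: [3.141, -0.001, -2.72]
force: [0.5, -0.1, -0.6]
width: 0.0352
gripper_force: 0.0
```

```bash
python3 -c "
from h import *
st=look('w50');print(st['eef_pos'],st['ee_rot'])"
```

```text
[ 0.45676917 -0.13832652  0.12842005] [ 3.14110987e+00 -9.44682789e-04 -2.71997406e+00]
```

View pics/w50.png

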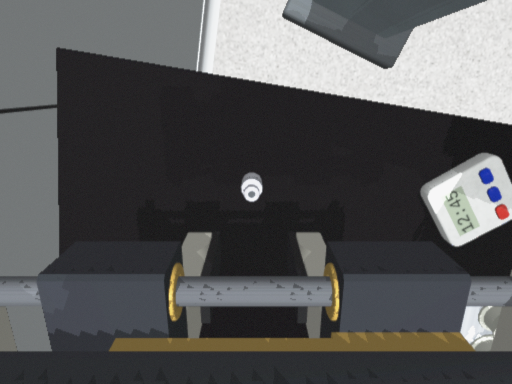

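```bash
python3 - <<'E'
from h import *
st=arm.get_state()
p=onz("wrist",(252,194),.037,st);print(p)
todo([*p,.0265],-2.724,st)
E
```

```text
[ 0.45795779 -0.13796883]
move [-0.001  -0.0004  0.1021] turn 0.005
```

In the tool's units: 0.102 m / 0.4 = 0.255, 0.096 m / 0.4 = 0.24.

Request:
{"api": "creep_tool", "payload": {
  "offsets": [
    [[0.035, -0.0025, 0, 0.1, 0], [0.035, -0.0025, 0, 0.1625, 0], [0.035, -0.0025, 0, 0.2125, 0], [0.035, -0.0025, 0, 0.24, 0], [0.035, -0.0025, 0, 0.255, 0], [0.035, -0.0025, 0, 0.255, 0], [0.035, -0.0025, 0, 0.255, 0]]
  ]
}}

```text
t: 17.9
eef_pos: [0.4583, -0.1377, 0.0272]
ee_rot: [-3.142, -0.0, -2.718]
force: [0.2, 0.3, 0.7]
width: 0.0351
gripper_force: 0.0
```

Request:
{"api": "creep_tool", "payload": {
  "offsets": [
    [[0.008, 0, 0, 0, 0], [0.008, 0, 0, 0, 0], [0.008, 0, 0, 0, 0], [0.008, 0, 0, 0, 0], [0.008, 0, 0, 0, 0], [0.008, 0, 0, 0, 0], [0.008, 0, 0, 0, 0]]
  ],
  "force": 12
}}

```text
t: 18.48
eef_pos: [0.4584, -0.1384, 0.0275]
ee_rot: [-3.141, 0.001, -2.72]
force: [-0.2, -0.2, 4.1]
width: 0.0123
gripper_force: 12.0
```

```bash
python3 -c "
from h import *
todo([.4826,.1398,.095],-2.724)"
```

```text
move [-0.1361  0.2438 -0.0675] turn 0.004
```

In the tool's units: 0.243 m / 0.4 = 0.6075, 0.231 m / 0.4 = 0.5775.

Request:
{"api": "creep_tool", "payload": {
  "offsets": [
    [[0.008, 0, 0, -0.05, 0], [0.008, 0, 0, -0.1125, 0], [0.008, 0, 0, -0.1688, 0], [0.008, -0.0325, 0.0575, -0.1688, 0], [0.008, -0.075, 0.135, -0.1688, 0], [0.008, -0.1175, 0.2125, -0.1688, 0], [0.008, -0.1625, 0.29, -0.1688, 0], [0.008, -0.205, 0.3675, -0.1688, 0], [0.008, -0.2475, 0.445, -0.1688, 0], [0.008, -0.29, 0.5225, -0.1688, 0], [0.008, -0.3225, 0.5775, -0.1688, 0], [0.008, -0.34, 0.6075, -0.1688, 0], [0.008, -0.34, 0.6075, -0.1688, 0], [0.008, -0.34, 0.6075, -0.1688, 0]]
  ]
}}

```text
t: 19.65
eef_pos: [0.482, 0.1392, 0.0941]
ee_rot: [-3.142, -0.001, -2.719]
force: [-0.2, -1.0, -0.7]
width: 0.0121
gripper_force: 12.0
```

```bash
python3 -c "
from h import *
todo([.4826,.1398,.0385],-2.724)"
```

```text
move [-0.0009  0.0003  0.0556] turn 0.005
```

In the tool's units: 0.055 m / 0.4 = 0.1375, 0.054 m / 0.4 = 0.135.

Request:
{"api": "creep_tool", "payload": {
  "offsets": [
    [[0.008, 0, 0, 0.05, 0], [0.008, 0, 0, 0.0875, 0], [0.008, 0, 0, 0.105, 0], [0.008, 0, 0, 0.115, 0], [0.008, 0, 0, 0.1225, 0], [0.008, 0, 0, 0.1275, 0], [0.008, 0, 0, 0.1325, 0], [0.008, 0, 0, 0.135, 0], [0.008, 0, 0, 0.1375, 0], [0.008, 0, 0, 0.1375, 0]]
  ]
}}

```text
t: 20.48
eef_pos: [0.4825, 0.1391, 0.0397]
ee_rot: [3.142, 0.0, -2.72]
force: [-0.5, -0.2, -0.7]
width: 0.012
gripper_force: 12.0
```

Request:
{"api": "creep_tool", "payload": {
  "offsets": [
    [[0.008, 0, 0, 0.0013, 0], [0.008, 0, 0, 0.0025, 0], [0.008, 0, 0, 0.0038, 0], [0.008, 0, 0, 0.0038, 0], [0.008, 0, 0, 0.0038, 0]]
  ]
}}

```text
t: 20.9
eef_pos: [0.4829, 0.1393, 0.0385]
ee_rot: [-3.142, 0.001, -2.72]
force: [0.2, -1.1, 5.0]
width: 0.0121
gripper_force: 12.0
```

Seated. Release, retreat and check with all the views.

In the tool's units: -0.13 m / 0.4 = -0.325, -0.11 m / 0.4 = -0.275.

Request:
{"api": "creep_tool", "payload": {
  "offsets": [
    [[0.035, 0, 0, 0, 0], [0.035, 0, 0, 0, 0], [0.035, 0, 0, 0, 0], [0.035, 0, 0, -0.075, 0], [0.035, 0, 0, -0.175, 0], [0.035, 0, 0, -0.275, 0], [0.035, 0.1, 0, -0.325, 0], [0.035, 0.15, 0, -0.325, 0], [0.035, 0.15, 0, -0.325, 0], [0.035, 0.15, 0, -0.325, 0]]
  ]
}}

```text
t: 21.73
eef_pos: [0.427, 0.1143, 0.1687]
ee_rot: [3.141, 0.002, -2.719]
force: [-0.0, -0.2, -0.4]
width: 0.0351
gripper_force: 0.0
```

```bash
python3 - <<'E'
from h import *
im=[arm.grab_frame(n)[:,:,::-1] for n in("top","side")]
k=lambda i,x,y,w,h:cv2.resize(i[y:y+h,x:x+w],None,fx=5,fy=5,interpolation=cv2.INTER_CUBIC)
cv2.imwrite("pics/end.png",np.hstack([k(im[0],190,145,75,95),k(im[1],200,120,75,95)]))
for n,h in(("500",.081),("200",.065),("100",.056),("50",.048)):
    s=dict(zip(("500","200","100","50"),((.618,.1995),(.5657,.1773),(.5216,.157),(.4825,.1395))))[n]
    a=proj("top",(*s,h));b=proj("side",(*s,h));print(n,[round((v-o)*5) for v,o in zip(a,(190,145))],[round((b[0]-200)*5)+375,round((b[1]-120)*5)])
E
```

```text
500 [102, 104] [512, 71]
200 [139, 198] [515, 179]
100 [172, 274] [520, 269]
50 [200, 342] [523, 350]
```

View pics/end.png

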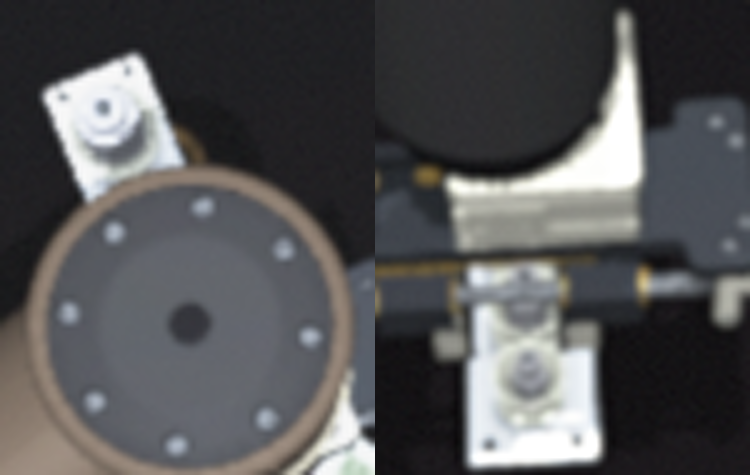

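In the tool's units: -0.3 m / 0.4 = -0.75, -0.03 m / 0.4 = -0.075.

Request:
{"api": "creep_tool", "payload": {
  "offsets": [
    [[0.035, 0, -0.75, -0.075, 0], [0.035, 0, -0.75, -0.075, 0], [0.035, 0, -0.75, -0.075, 0], [0.035, 0, -0.75, -0.075, 0], [0.035, 0, -0.75, -0.075, 0], [0.035, 0, -0.75, -0.075, 0], [0.035, 0, -0.75, -0.075, 0], [0.035, 0, -0.75, -0.075, 0], [0.035, 0, -0.75, -0.075, 0], [0.035, 0, -0.75, -0.075, 0]]
  ]
}}

```text
t: 22.67
eef_pos: [0.5506, -0.16, 0.1963]
ee_rot: [3.14, -0.003, -2.722]
force: [-0.7, 0.8, 1.0]
width: 0.0346
gripper_force: 0.0
```

```bash
python3 - <<'E'
from h import *
im=[arm.grab_frame(n)[:,:,::-1] for n in("top","side")]
k=lambda i,x,y,w,h:cv2.resize(i[y:y+h,x:x+w],None,fx=5,fy=5,interpolation=cv2.INTER_CUBIC)
cv2.imwrite("pics/end2.png",np.hstack([k(im[0],190,145,75,95),k(im[1],200,120,75,95)]))
E
```

```text
(no output)
```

View pics/end2.png

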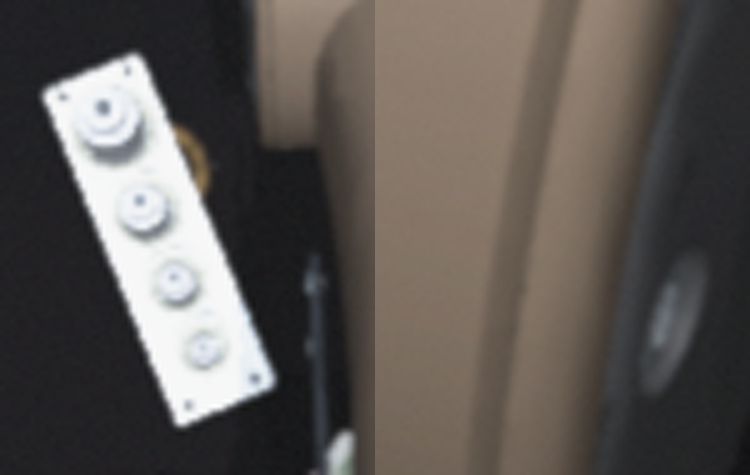

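The overhead view shows all four knobs concentric in their sockets. The dimples are at (102,106), (140,200), (174,278) and (204,348), close to where seated weights should appear.

Request:
{"api": "creep_tool", "payload": {
  "offsets": [
    [[0.035, 0, 0, 0, 0], [0.035, 0, 0, 0, 0], [0.035, 0, 0, 0, 0]]
  ]
}}

```text
t: 23.02
eef_pos: [0.5505, -0.1583, 0.1983]
ee_rot: [-3.141, 0.0, -2.718]
force: [-0.2, 0.4, -0.4]
width: 0.0349
gripper_force: 0.0
```

```bash
python3 -c "
from station import arm
print(arm.job_done())"
```

```text
the job is handed in; nothing more can be done
None
```

All four weights are set down in their own sockets, in order of size, and the job was handed in at about 23 s; I steered clear of the petri dish and timer, and the hand-in returned no verdict.

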